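# Rock a stuck locating block out of its fixture pocket and hold it clear

## Task

The steel locating block standing in the pocket of the fixture on the bench is stuck tight between two spring plungers. Grip it by its head and work it loose by rocking it side to side, clearly to the left first and then clearly to the right while it is still in the pocket, and so on until it frees, rather than pulling it straight out. Finish while still holding it in the gripper, upright and still, a couple of centimetres clear above its pocket, and leave everything else on the bench where it is.

Things in the scene. Friction and masses are not known exactly. Their poses are not given: they have to be found in the camera images.
- fixture: fixed: steel base plate 120 (x) x 170 (y) x 12 mm with a low dark pocket housing 53 x 88 mm in its middle, rim 40 mm above the bench, and a short round plunger body at each end. Origin: underside centre; z up, +y to the left and +x away as seen from the robot (within 0.4 rad). A plain pull straight up meets 45 to 75 N of friction. A tall bench press stands to its right
- seat (a point): centre of the pocket floor, 12 mm above the bench, axes as the fixture's. The pocket is a straight slot 29 (x) x 48 (y) mm, 28 mm deep, room for the block to lean about 13 degrees. The block is free of the plungers when its underside is 18 mm above this point, and out of the pocket at 28 mm
- nose_left (a point): where the left spring plunger's round nose (10 mm round bar along x) presses the block: fixture y = +18 mm, 30 mm above the bench. About 40 N, 5 N per mm; the nose follows 3 mm inward and gives 4 mm outward. As the block leans left (about x, head to +y) it pivots on this nose and its other side climbs; rocking takes 8 to 20 N sideways at the head
- nose_right (a point): the same for the right plunger, fixture y = -18 mm; a lean to the right pivots on it and lifts the left side. So each swing from a lean of about 11 degrees one way to as much the other walks the block up 4 to 10 mm (the first lean about 3 mm), so three or four leans free it
- block: the locating block, plain steel, loose, 0.28 to 0.5 kg, 98 mm tall, standing on the pocket floor at the start. Tongue at the bottom 26 (x) x 36 (y) x 40 mm high, then a waist 20 x 26 mm, then from 66 to 98 mm above its underside a rectangular head 24 (x) x 44 (y) mm. Origin: centre of its underside, z up through the head, x and y along the fixture's at the start
- head (a point): centre of the block's head, 82 mm above its underside: the point to grip, from above, the fingers closing along x on the faces 24 mm apart
- nut: loose plain steel hex nut, 24x27x19 mm, lying on the front left part of the fixture's base plate; leave alone; origin under its centre
- steel_block: loose plain ground steel set-up block 32x50x26 mm with two small holes, lying on the bench; not the locating block; leave alone; origin under its centre
- tape_roll: loose roll of tape 52 mm across, 15 mm high, lying on the bench; leave alone; origin under its centre
- cap: loose tapered hollow cap about 25 mm across and 25 mm high on the bench; leave alone; origin under its centre

How it is judged (in metres and radians):
On the way, in this order (a step that is already met when the one before it is completed fails the run):
1. the block is leaned clearly to the left (its head towards the fixture's +y, about 5 degrees or more) while its tongue is still held in the pocket (z of block in the frame of seat below 0.018 m and horizontal distance between block and seat below 0.012 m and angle between block's own z axis and vertical above 0.08 rad and y of head in the frame of seat above 0.004 m), for 0.05 s.
2. then it is leaned clearly to the right (about 5 degrees or more) while its tongue is still held in the pocket (z of block in the frame of seat below 0.018 m and horizontal distance between block and seat below 0.012 m and angle between block's own z axis and vertical above 0.08 rad and y of head in the frame of seat below -0.004 m), for 0.05 s.
At the end, for the whole second after the job is handed in: The block is held still in the gripper, upright within 11 degrees, its underside 4 to 55 mm above the pocket rim and within 30 mm of straight above the pocket's centre, touching nothing of the fixture (z of block in the frame of seat between 0.032 and 0.083 m and horizontal distance between block and seat below 0.03 m and angle between block's own z axis and vertical below 0.2 rad and contact force between block and fixture below 0.1 N and contact force between the fingers and block above 3 N and linear speed of block below 0.02 m/s); the arm keeps its last pose, push and grip.
It fails at once if a bystander (nut, set-up block, tape roll or cap) is moved more than 20 mm (distance of any of nut, steel_block, tape_roll, cap from where it was at the start of the episode above 0.02 m).
It also fails if it takes over 48 s, if anything falls off the work surface, if the arm or the gripper's body presses on something with over 40 N, if the wrist force passes 120 N, or if a joint passes its speed limit or range.

## Robot

A 6-joint arm with a two-finger parallel gripper is mounted at the origin on a cart in front of the work surface, level with it; the furniture and walls round the work are solid. World frame = base frame: x ahead of the robot, y to its left, z up, the work surface at z = 0. Lengths are in m, angles in degrees, forces in N, time in s.
With the tool pointing down it reaches from about 0.375 to 0.75 m from the base axis. Payload 9 kg.
Tool frame: the origin (TCP) lies where the fingers leave the gripper's body, on its centre line; the fingertips stand 73 mm ahead of it and the grasp point (between the pads) lies 54 mm ahead of it (robot.tip_reach is the distance from the TCP to the fingertips, in m); z points along the fingers, y is the line along which they close (so a half turn about z gives the same grasp; the last joint's range is limited). The gripper opens to 85 mm and grips with 20 to 120 N. Pads are 22 mm wide; open, the fingers measure 114 mm over their backs; the gripper's body (76 mm by 85 mm) begins 54 mm behind the grasp point. The pads swing forward as they close: fully open they stand 13 mm farther back than shut.
Start: joints at [-83.405, 5.964, 5.575, 89.605, 0, 77.527], TCP at [0.196, -0.567, 0.304] pointing down, gripper open.
Joint ranges: [-171.21, 171.21], [-48.23, 106.86], [-62.78, 66.21], [-105.2, 120.99], [-86.42, 89.51], [-180, 180]. Speed limits (degrees/s): [127.2, 127.2, 147.25, 180, 180, 180].

## Interface

Orientations are given as [roll, pitch, yaw] about the fixed x, y, z axes, in that order (R = Rz(yaw) Ry(pitch) Rx(roll)).
In Python, from plant import robot gives the robot as it stands. Calls block until the motion is done:
- robot.move_pose(position, orientation): joint-space move of the TCP to a pose.
- robot.line_to(position, vel=0.15, rotation=None, guard=None): straight line of the TCP; rotation=None keeps the orientation; vel is the mean speed in m/s. With guard (N) it stops when the force on the tool has changed by that much, and returns True; else False.
- robot.goto_joints(angles): joint-space move.
- robot.set_gripper(opening): finger opening in m; the grip force is fixed at half the most; returns when the fingers have stopped.
- robot.pause(seconds).
- robot.ik(position, orientation): joint angles nearest the present ones, or None.
- robot.observe(): the state.
- robot.grab_frame(name): name is "scene" or "side" or "wrist"; returns the picture (384x512x3 uint8, blue, green, red); there is no depth.
- robot.get_calibration(name): a dict with "vertical_fov" (degrees; the focal length in pixels is half the picture's height over the tangent of half this angle, whatever the lens; pixels are square), "cx", "cy" (the principal point, pixels), "rvec" (rotation vector, rad) and "tvec" (3), from world to camera coordinates, as OpenCV has them. Camera axes: x right, y down, z forward; pixel columns grow to the right and rows downward; lengths in m; the calibration is good to about 2 mm. A picture is of the moment at which its call begins: read the wrist's pose just before it. get_calibration takes no time and is no camera call; for the wrist camera it gives the pose at the moment of the call.
A pose or a line that the arm cannot do raises robot.IKError and nothing moves.
- robot.job_done(): hands the job in; it is judged then, once.
The state is a dict: "time": time; "q": joint angles; "qvel": joint speeds; "joint_torque": joint torques, N m; "tool_pos": TCP position; "tcp_rot": TCP orientation; "ft_force": force on the tool from outside, world axes, zero at the start; "torque": the same for the moment, N m; "gripper_width": finger opening in m; "gripper_force": force on a finger pad.
Only numpy, scipy, OpenCV 4.12 (cv2) and the standard library are available. Lean on these libraries where they do the work, as an engineer would, in place of code of your own. Each camera call takes 0.05 s, during which the arm holds its last target. There are 200 camera calls.

## Working session

There is one attempt and no reset: what is moved stays moved. The work goes in short steps, each a Python script; the robot and the scene stay as the last script left them, time stands still between calls to the robot, and variables do not carry over. Pictures are saved under pics/ and viewed, at most 10 in all, crops included, and the job is handed in when it is done.

```bash
mkdir -p pics
python3 - <<'E'
from plant import robot
import cv2
for n in("scene","side"):
    cv2.imwrite(f"pics/{n}0.png",cv2.resize(robot.grab_frame(n),(768,576),interpolation=cv2.INTER_CUBIC))
    print(n,robot.get_calibration(n))
o=robot.observe();print(o)
E
```

```text
scene {'vertical_fov': 45.36580099048605, 'cx': 257.85864023803936, 'cy': 191.75639164058785, 'rvec': array([ 0.98721523, -2.35019269,  1.13489591]), 'tvec': array([0.46935356, 0.20580776, 0.84062401])}
side {'vertical_fov': 45.81487958071204, 'cx': 259.10543905816945, 'cy': 194.41765181509786, 'rvec': array([ 0.33682771, -2.72828646,  1.32676912]), 'tvec': array([0.52473704, 0.04377308, 1.10323267])}
{'time': 0.1, 'q': array([-8.34043139e+01,  5.99560274e+00,  5.53085015e+00,  8.96052230e+01,
       -2.87501121e-04,  7.75260415e+01]), 'qvel': array([ 0.03243245, -0.08459671,  0.17791747, -0.00184324,  0.04808112,
        0.08690955]), 'joint_torque': array([ 6.58101024e-03, -5.58212936e+01,  5.04715812e+01,  1.31827290e-02,
       -2.81642233e-04,  1.51052930e-07]), 'tool_pos': array([ 0.19600562, -0.566848  ,  0.3031895 ]), 'tcp_rot': array([-1.79931614e+02, -1.48337292e-02,  1.90696359e+01]), 'ft_force': array([-0.1394963 , -0.55620629, -0.32632461]), 'torque': array([ 0.00087669,  0.00913341, -0.02334614]), 'gripper_force': 0.0, 'gripper_width': 0.08495994767719606}
```

View pics/scene0.png

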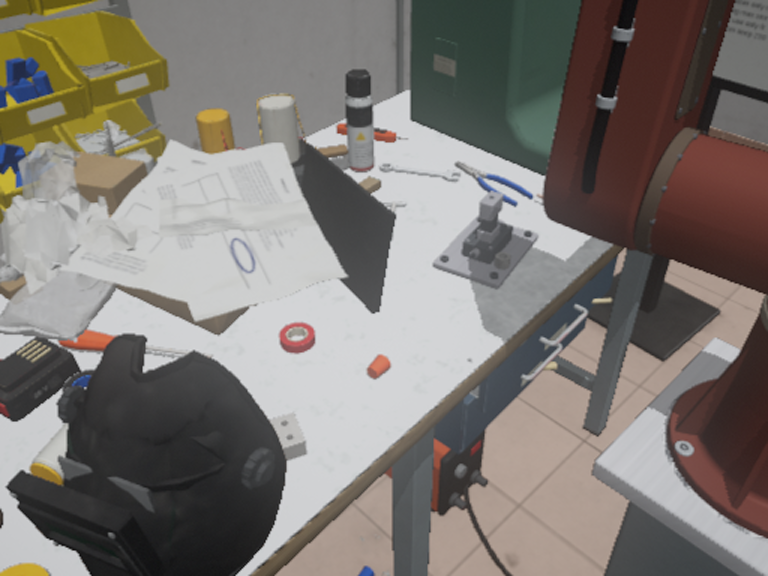

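View pics/side0.png

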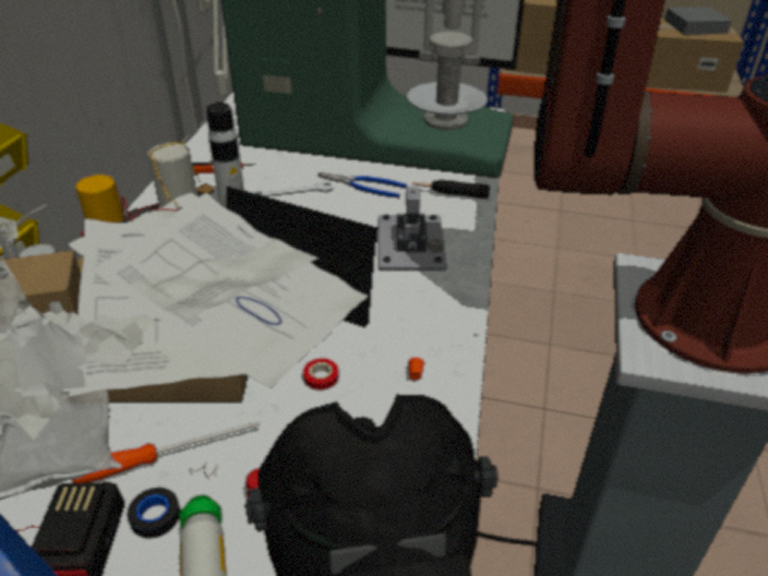

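The scene view shows the fixture plate around (486,252) with the block head at (490,205). In the side view they are at (411,243) and (413,203). Next I'll enlarge both.

```bash
cat > h.py <<'E'
from plant import robot
import cv2, numpy as np
def cam(n):
    c=robot.get_calibration(n); f=192/np.tan(np.radians(c["vertical_fov"]/2))
    return np.array([[f,0,c["cx"]],[0,f,c["cy"]],[0,0,1]]),np.array(c["rvec"],float),np.array(c["tvec"],float)
def proj(C,X): return cv2.projectPoints(np.array(X,float).reshape(-1,1,3),C[1],C[2],C[0],None)[0].reshape(-1,2)
def P(C): return C[0]@np.c_[cv2.Rodrigues(C[1])[0],C[2]]
def tri(C1,p1,C2,p2):
    X=cv2.triangulatePoints(P(C1),P(C2),np.array(p1,float).T,np.array(p2,float).T);return (X[:3]/X[3]).T
def onz(C,p,z):
    R=cv2.Rodrigues(C[1])[0];o=-R.T@C[2]
    out=[]
    for u in p:
        d=R.T@np.linalg.inv(C[0])@[u[0],u[1],1];out.append(o+d*(z-o[2])/d[2])
    return np.array(out)
E
python3 - <<'E'
import cv2
from h import *
a=robot.grab_frame("scene")[120:200,280:370]; b=robot.grab_frame("side")[115:185,235:315]
a=cv2.resize(a,(720,640),interpolation=cv2.INTER_CUBIC)[:600];b=cv2.resize(b,(640,560),interpolation=cv2.INTER_CUBIC)
cv2.imwrite("pics/a1.png",a);cv2.imwrite("pics/b1.png",b)
E
```

```text
(no output)
```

View pics/a1.png

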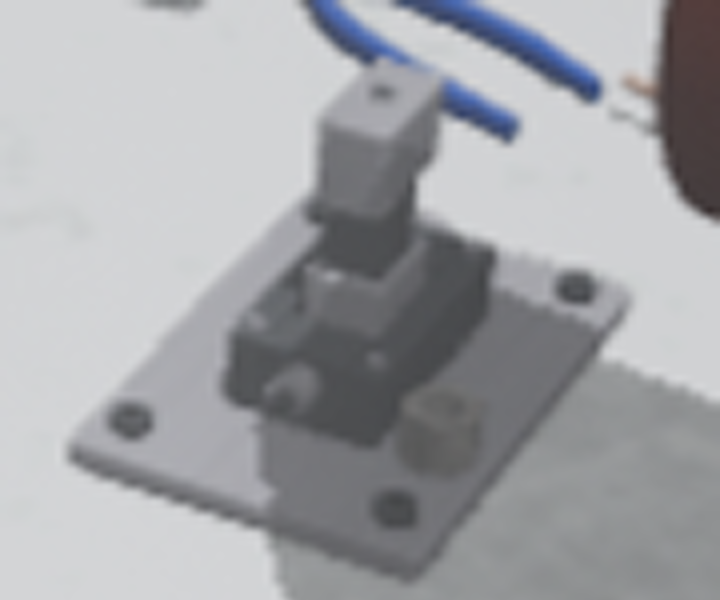

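View pics/b1.png

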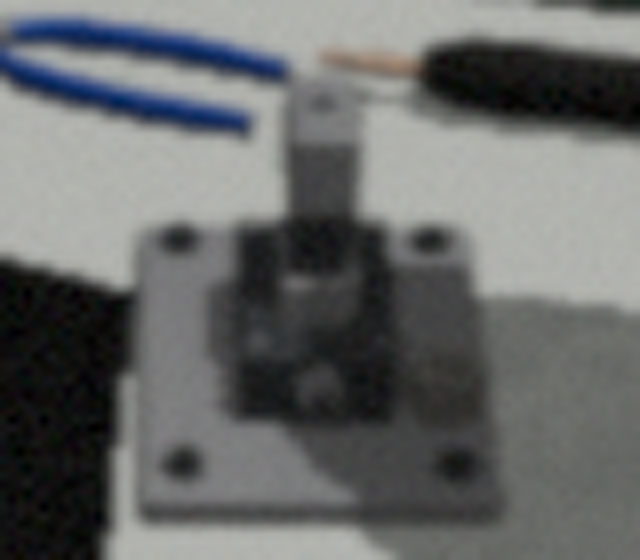

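The scene crop shows the head's top hole at (384,92) and the plate corners at (72,448), (418,572) and (630,298). The bolts are at (130,420), (395,508) and (577,288), and the nut is at (443,430). In the side crop the hole is at (323,102), and the bolts are at (183,465), (458,466), (430,241) and (180,240).

Run:
```python
from h import *
A=cam("scene");B=cam("side")
fa=lambda p:(np.array(p)+.5)/8-.5+[280,120]
fb=lambda p:(np.array(p)+.5)/8-.5+[235,115]
a=[(384,92),(72,445),(418,568),(630,298),(130,420),(395,508),(577,288),(443,400)]
b=[(323,102),(138,506),(500,508),(470,230),(183,465),(458,466),(430,241),(444,362)]
X=tri(A,fa(a),B,fb(b));print(X.round(4))
for k,C,f in(("a",A,fa(a)),("b",B,fb(b))): print(k,"plate z=.012\n",onz(C,f[1:7],.012).round(4),"\nhole z=.11",onz(C,f[:1],.11).round(4))
# fit fixture pose
from scipy.optimize import least_squares
L=np.array([[0,0,.11],[.06,.085,.012],[-.06,.085,.012],[-.06,-.085,.012]])
def T(p): c,s=np.cos(p[2]),np.sin(p[2]); return L@np.array([[c,-s,0],[s,c,0],[0,0,1]]).T+[p[0],p[1],p[3]]
r=least_squares(lambda p:np.r_[(proj(A,T(p))-fa(a)[:4]).ravel(),(proj(B,T(p))-fb(b)[:4]).ravel()],[.5,-.1,0,0],loss="soft_l1")
print(r.x,np.degrees(r.x[2]),r.fun.round(1))
print(robot.get_calibration("wrist"))
```

```text
[[ 0.5206 -0.0887  0.1092]
 [ 0.5589  0.0047  0.0042]
 [ 0.443  -0.0228  0.005 ]
 [ 0.4818 -0.1814  0.0096]
 [ 0.5471 -0.0088  0.0133]
 [ 0.459  -0.0304  0.0143]
 [ 0.4945 -0.1689  0.0119]
 [ 0.4714 -0.0669  0.0297]]
a plate z=.012
 [[ 0.5533  0.0107  0.012 ]
 [ 0.4385 -0.0165  0.012 ]
 [ 0.4798 -0.1782  0.012 ]
 [ 0.5495 -0.0119  0.012 ]
 [ 0.462  -0.0348  0.012 ]
 [ 0.4956 -0.1707  0.012 ]] 
hole z=.11 [[ 0.5208 -0.0892  0.11  ]]
b plate z=.012
 [[ 0.5555  0.0174  0.012 ]
 [ 0.4414 -0.0118  0.012 ]
 [ 0.4813 -0.1775  0.012 ]
 [ 0.5468 -0.0086  0.012 ]
 [ 0.4589 -0.0315  0.012 ]
 [ 0.4939 -0.1664  0.012 ]] 
hole z=.11 [[ 0.5198 -0.0855  0.11  ]]
[ 0.52063979 -0.08907795  0.24520816 -0.0044314 ] 14.049392613425802 [-0.1  1.6 -0.8  0.1 -0.   0.   0.6 -0.3 -0.1  0.8 -0.1 -0.8  0.4 -0.7
 -0.2 -0.3]
{'vertical_fov': 68.5718490898548, 'cx': 255.33733649454345, 'cy': 192.29891946345575, 'rvec': array([-2.3431619 ,  1.66981135,  0.26225998]), 'tvec': array([-0.59922888, -0.03942353,  0.38014128])}
```

Run:
```python
from h import *
A=cam("scene");B=cam("side")
print("press pts z=0",onz(B,np.array([(500,175),(240,140),(385,160),(512,120)])/1.5,0).round(3), onz(A,np.array([(410,110),(550,175)])/1.5,0).round(3))
print("head height", onz(B,np.array([(385,100)])/1.5,.1).round(3))
print("cap,tape,block",onz(A,np.array([(378,367),(297,340),(285,440)])/1.5,0.01).round(3))
q=robot.observe()["q"]
for y in(104,-76):
  for z in(.14,.30): print(y,z,robot.ik([.520,-.088,z],[180,0,y]))
for p in([.05,-.40,.40],[.25,-.30,.40],[.39,-.10,.4]): print(p,robot.ik(p,[180,0,19]),robot.ik(p,[180,0,104]))
```

```text
press pts z=0 [[ 0.388 -0.391  0.   ]
 [ 0.992 -0.399  0.   ]
 [ 0.644 -0.392  0.   ]
 [ 0.39  -0.683  0.   ]] [[ 1.025 -0.418  0.   ]
 [ 0.602 -0.39   0.   ]]
head height [[ 0.667 -0.484  0.1  ]]
cap,tape,block [[0.442 0.242 0.01 ]
 [0.565 0.287 0.01 ]
 [0.431 0.412 0.01 ]]
104 0.14 [-23.83058314  -4.64168575 -22.22196219  72.41972356   0.
  52.16941686]
104 0.3 [-23.83058314  -6.78397362  -7.52670693  89.25726669   0.
  52.16941686]
-76 0.14 [ -23.83058314   -4.64168575  -22.22196219   72.41972356    0.
 -127.83058314]
-76 0.3 [ -23.83058314   -6.78397362   -7.52670693   89.25726669    0.
 -127.83058314]
[0.05, -0.4, 0.4] [-101.62852738  -25.3575144   -12.32412746  103.03338694    0.
   59.37147262] [-101.62852738  -25.3575144   -12.32412746  103.03338694    0.
  -25.62852738]
[0.25, -0.3, 0.4] [-69.57684189 -27.53525289 -13.87933302 103.65591987   0.
  91.42315811] [-69.57684189 -27.53525289 -13.87933302 103.65591987   0.
   6.42315811]
[0.39, -0.1, 0.4] [-33.15892678 -25.44314398 -12.38621976 103.05692422   0.
 127.84107322] [-33.15892678 -25.44314398 -12.38621976 103.05692422   0.
  42.84107322]
```

Run:
```python
from h import *
robot.move_pose([.25,-.30,.38],[180,0,60])
robot.move_pose([.520,-.088,.27],[180,0,104])
robot.pause(.3)
C=cam("wrist");im=robot.grab_frame("wrist");np.savez("w1.npz",*C)
cv2.imwrite("pics/w1.png",cv2.resize(im,(768,576),interpolation=cv2.INTER_CUBIC))
o=robot.observe();print(o["time"],o["tool_pos"],o["tcp_rot"],o["ft_force"])
L=np.array([[0,0,.11],[.06,.085,.012],[-.06,.085,.012],[-.06,-.085,.012],[.06,-.085,.012]])
c,s=np.cos(.245),np.sin(.245)
print(proj(C,L@np.array([[c,-s,0],[s,c,0],[0,0,1]]).T+[.52,-.088,0])*1.5)
```

```text
2.9917 [ 0.51990811 -0.08854102  0.2702723 ] [1.79979305e+02 1.84579636e-02 1.03939684e+02] [-0.12627511 -1.59134127 -0.40003303]
[[383.38310892 295.03443526]
 [464.52464976 142.5060454 ]
 [301.33542861 142.91011362]
 [313.54226291 352.23862624]
 [453.27250787 351.8935826 ]]
```

View pics/w1.png

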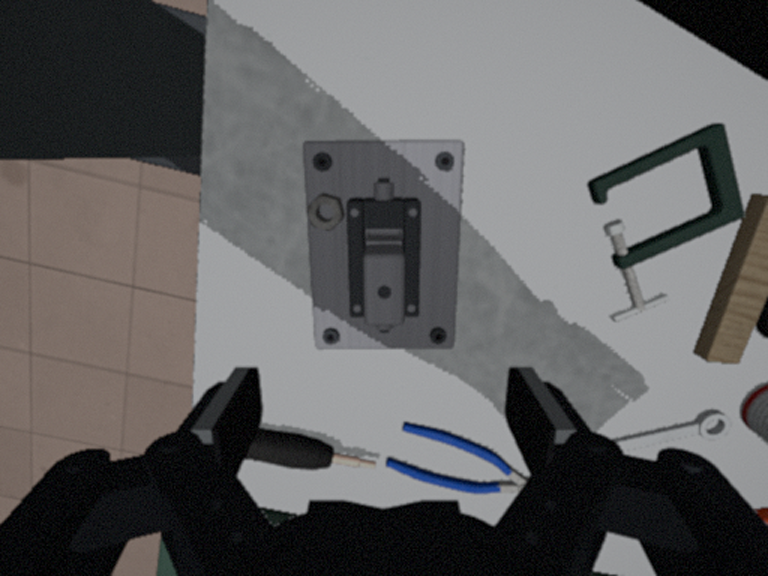

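The wrist view shows the head hole at (384,292) and the plate corners at (303,141), (463,140), (315,348) and (453,348). The nut, at (325,212), is clear of the fingers. I'll refine the pose from all three views, then grip.

```bash
cat >> h.py <<'E'
from scipy.spatial.transform import Rotation as Ro
import json
def tool(y,z,th,g=.136,x=0,psi=None):
    """TCP pose for block origin at seat-frame (x,y,z), lean th deg to the left; g = TCP height above block underside"""
    F=json.load(open("fix.json"))
    Rf=Ro.from_euler("z",F[2]); Rb=Rf*Ro.from_euler("x",-th,degrees=True)
    p=np.array([F[0],F[1],.012])+Rf.apply([x,y,z])+Rb.apply([0,0,g])
    R=Rb*Ro.from_euler("z",90,degrees=True)*Ro.from_euler("x",180,degrees=True)
    return p,R.as_euler("xyz",degrees=True)
def arc(s,side,th1):
    """pivot state s=(y,z,th) about the nose side(+1 left) to lean th1"""
    n=np.array([side*.018,.018]);d=np.radians(th1-s[2]);v=np.array(s[:2])-n
    c,q=np.cos(d),np.sin(d); w=n+[v[0]*c+v[1]*q,-v[0]*q+v[1]*c]
    return (w[0],w[1],th1)
def st(t=""):
    o=robot.observe();print(t,round(o["time"],2),o["tool_pos"].round(4),o["tcp_rot"].round(1),"F",o["ft_force"].round(1),"M",o["torque"].round(2),"w",round(o["gripper_width"],4),"g",round(o["gripper_force"],1))
    return o
E
python3 - <<'E'
from h import *
from scipy.optimize import least_squares
A=cam("scene");B=cam("side");W=[np.load("w1.npz")[k] for k in("arr_0","arr_1","arr_2")]
fa=lambda p:(np.array(p)+.5)/8-.5+[280,120]
fb=lambda p:(np.array(p)+.5)/8-.5+[235,115]
fw=lambda p:(np.array(p)+.5)/1.5-.5
L=np.array([[0,0,.11],[.06,.085,.012],[-.06,.085,.012],[-.06,-.085,.012],[.06,-.085,.012]])
V=[(A,fa([(384,92),(72,445),(418,568),(630,298)])),(B,fb([(323,102),(138,506),(500,508),(470,230)])),(W,fw([(384,292),(463,140),(303,141),(315,348),(453,348)]))]
def T(p): return Ro.from_euler("z",p[2]).apply(L)+[p[0],p[1],p[3]]
fit=lambda V:least_squares(lambda p:np.concatenate([(proj(C,T(p)[:len(u)])-u).ravel() for C,u in V]),[.52,-.088,.245,0],loss="soft_l1",f_scale=.5)
for S in(V,V[:2],V[2:]): r=fit(S);print(r.x.round(4),np.abs(r.fun).max().round(2))
print("head tri scene/wrist",tri(A,V[0][1][:1],W,V[2][1][:1]),"side/wrist",tri(B,V[1][1][:1],W,V[2][1][:1]))
r=fit(V);json.dump(list(r.x[:3]),open("fix.json","w"))
p,e=tool(0,0,0);print(p,e)
for th in(-14,14):
  s=arc((0,0,0),np.sign(th),th);print(s,robot.ik(*tool(*s)))
E
```

```text
[ 0.5197 -0.0864  0.2474 -0.0034] 1.79
[ 0.5207 -0.0893  0.244  -0.0047] 1.69
[ 0.5198 -0.0864  0.247  -0.0048] 1.26
head tri scene/wrist [[ 0.51889628 -0.0859617   0.11212632]] side/wrist [[ 0.51988898 -0.08610036  0.10966062]]
[ 0.51974445 -0.08640242  0.148     ] [180.          0.        104.1722114]
(np.float64(0.0038199171937619535), np.float64(0.004889271047826082), -14) [-30.56519957   6.21477232 -11.28188522  82.45691952   9.89521389
  44.39877745]
(np.float64(-0.0038199171937619535), np.float64(0.004889271047826082), 14) [-15.52417883 -12.94078773 -29.62807885  66.27130947 -12.13105684
  59.55445329]
```

The head top triangulates to about 0.110 m, which agrees with the text, so I'll descend and grip.

Run:
```python
from h import *
p,e=tool(0,0,0)
robot.move_pose([p[0],p[1],.24],e)
print(robot.line_to(p,vel=.1,guard=8)); st("down")
robot.set_gripper(0.0); robot.pause(.2); o=st("grip")
im=robot.grab_frame("wrist")
cv2.imwrite("pics/w2.png",cv2.resize(im[150:],(800,365)))
```

```text
False
down 4.31 [ 0.5202 -0.0866  0.1488] [179.9   0.  104.2] F [0.4 0.3 0.2] M [ 0.02  0.02 -0.02] w 0.0854 g 0.0
grip 5.1 [ 0.5198 -0.0865  0.1483] [180.    0.  104.2] F [-2.4 -0.8  5.3] M [-0.03  0.47  0.03] w 0.0232 g 60.9
```

View pics/w2.png

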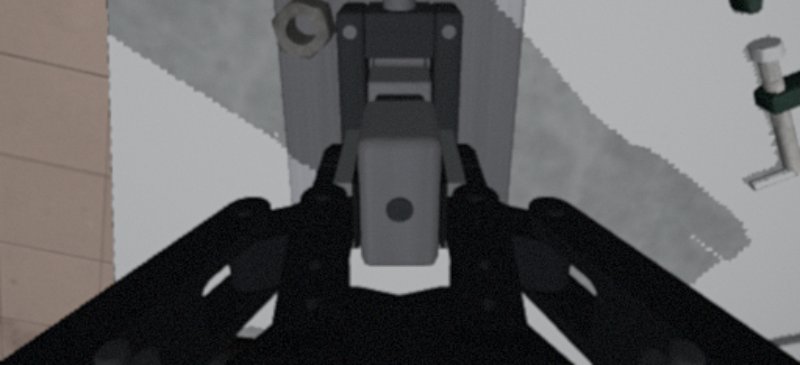

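The head at (400,200) sits centrally between the pads, and the grip is good at 61 N with a width of 23 mm. Now I'll rock it left, then right, watching the forces.

```bash
cat >> h.py <<'E'
def swing(s,side,th1,n=4,vel=.05):
    for th in np.linspace(s[2],th1,n+1)[1:]:
        s=arc(s,side,th); p,e=tool(*s); robot.line_to(p,vel=vel,rotation=e)
        st(f"th{th:.1f} z{s[1]*1e3:.1f}")
    return s
def fz(): return robot.observe()["ft_force"]
E
python3 - <<'E'
from h import *
s=swing((0,0,0),1,11); robot.pause(.2); st()
C=robot.grab_frame("scene")[120:200,280:370]
s=swing(s,-1,-11,6); robot.pause(.2); st()
D=robot.grab_frame("scene")[120:200,280:370]
json.dump(s,open("s.json","w"))
W=robot.grab_frame("wrist")[200:370,160:350]
cv2.imwrite("pics/r1.png",np.hstack([cv2.resize(i,(266,400)if 0 else (380,340),interpolation=cv2.INTER_CUBIC) for i in(C,D)]))
cv2.imwrite("pics/r1w.png",W)
E
```

```text
th2.8 z0.9 5.42 [ 0.5184 -0.081   0.1488] [180.    2.8 104.2] F [-0.2 -5.5  0.8] M [-0.77  0.08 -0.05] w 0.0232 g 60.2
th5.5 z1.8 5.68 [ 0.5171 -0.0757  0.1493] [-180.     5.5  104.2] F [ 0.9 -5.4 -0.1] M [-1.41 -0.01 -0.1 ] w 0.0231 g 60.0
th8.2 z2.8 5.95 [ 0.5157 -0.0703  0.1493] [-180.     8.3  104.2] F [ 1.  -7.8 -1.9] M [-1.39 -0.21 -0.04] w 0.0235 g 60.3
th11.0 z3.8 6.22 [ 0.5143 -0.0648  0.1494] [-180.    11.   104.2] F [ 0.9 -7.4  0.4] M [-1.53 -0.12 -0.05] w 0.0233 g 60.6
 6.42 [ 0.5143 -0.0651  0.1494] [-180.    11.   104.2] F [ 0.5 -5.8  0.3] M [-1.37 -0.07 -0.07] w 0.0233 g 60.7
th7.3 z4.7 6.78 [ 0.516  -0.0719  0.1514] [-180.     7.3  104.1] F [-0.3  0.2  0.6] M [0.23 0.18 0.14] w 0.0232 g 61.1
th3.7 z5.8 7.08 [ 0.5177 -0.0789  0.153 ] [-180.     3.7  104.2] F [ 0.1  1.4 -4.2] M [0.55 0.09 0.15] w 0.023 g 60.8
th0.0 z6.9 7.39 [ 0.5196 -0.0865  0.1545] [-180.     0.   104.2] F [-0.8  2.9 -4.1] M [1.   0.21 0.13] w 0.0234 g 61.1
th-3.7 z8.0 7.7 [ 0.5215 -0.0943  0.1552] [-179.9   -3.7  104.2] F [-1.1  5.4 -6.5] M [0.96 0.06 0.14] w 0.0234 g 61.6
th-7.3 z9.2 8.01 [ 0.5234 -0.1019  0.1555] [-179.9   -7.4  104.2] F [-0.7  6.8 -6.2] M [ 1.22 -0.01  0.14] w 0.0229 g 61.5
th-11.0 z10.4 8.32 [ 0.5254 -0.1094  0.1554] [-179.9  -11.1  104.2] F [-2.2  9.1 -4.4] M [1.4  0.04 0.11] w 0.023 g 61.7
 8.52 [ 0.5253 -0.1092  0.1554] [-179.9  -11.   104.2] F [-1.2  7.8 -6.7] M [1.31 0.05 0.06] w 0.0231 g 61.6
```

View pics/r1.png

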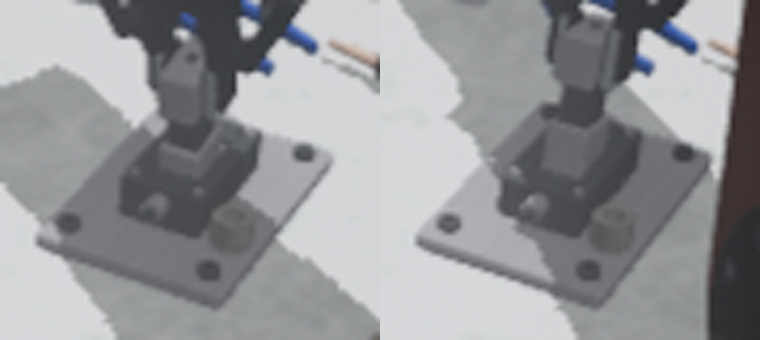

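The left frame shows the block leaned left and the right frame shows it leaned right and higher, with low forces. I'll do two more leans, then bring it upright and check.

Run:
```python
from h import *
s=tuple(json.load(open("s.json")))
s=swing(s,1,11,6); s=swing(s,-1,-11,6); robot.pause(.1)
# upright, centred, at same height, then gentle lift
s=(s[0]*.5,s[1]+.001,-5); p,e=tool(*s); robot.line_to(p,vel=.05,rotation=e); st("up1")
s=(0,s[1]+.001,0); p,e=tool(*s); robot.line_to(p,vel=.05,rotation=e); st("up2")
h=robot.line_to(tool(0,.050,0)[0],vel=.05,guard=30); st(f"lift {h}")
robot.pause(.3); st()
json.dump(s,open("s.json","w"))
D=robot.grab_frame("scene")[105:200,270:370];W=robot.grab_frame("side")[100:185,235:325]
cv2.imwrite("pics/r2.png",np.hstack([cv2.resize(i,(390,370),interpolation=cv2.INTER_CUBIC) for i in(D,W)]))
```

```text
th-7.3 z11.5 8.93 [ 0.5233 -0.1017  0.1576] [-179.9   -7.3  104.2] F [  0.3   4.5 -14.1] M [ 0.21 -0.3  -0.15] w 0.0236 g 60.6
th-3.7 z12.6 9.25 [ 0.5213 -0.0942  0.1596] [-179.9   -3.7  104.2] F [ -0.1   3.7 -17.5] M [ 0.04 -0.23 -0.09] w 0.0233 g 60.3
th0.0 z13.7 9.57 [ 0.5194 -0.0865  0.1615] [-1.800e+02 -1.000e-01  1.042e+02] F [ -0.1   2.1 -17.4] M [-0.04  0.03 -0.04] w 0.0236 g 60.5
th3.7 z14.9 9.88 [ 0.5174 -0.0783  0.1622] [-180.     3.6  104.2] F [ -0.8  -0.4 -21.5] M [ 0.03  0.14 -0.04] w 0.0235 g 60.8
th7.3 z16.1 10.2 [ 0.5154 -0.0702  0.1632] [-180.     7.3  104.2] F [ -1.3  -2.4 -16.6] M [-0.24  0.69 -0.14] w 0.0232 g 61.6
th11.0 z17.3 10.52 [ 0.5138 -0.0625  0.1644] [180.   11.1 104.2] F [-7.  -2.9  1.6] M [-1.2   1.89 -0.38] w 0.023 g 63.9
th7.3 z18.4 10.84 [ 0.5172 -0.0713  0.1679] [179.8   7.4 104.1] F [-1.5 -1.2  4.9] M [-0.3   0.51 -0.08] w 0.0232 g 64.6
th3.7 z19.5 11.17 [ 0.5192 -0.0791  0.1696] [179.8   3.8 104.1] F [-2.1  1.7  9.7] M [0.1  0.62 0.01] w 0.0232 g 65.5
th0.0 z20.6 11.49 [ 0.5213 -0.0875  0.171 ] [1.798e+02 1.000e-01 1.042e+02] F [-2.9  1.3  9.3] M
[... 167 characters left out ...]
8 12.14 [ 0.5257 -0.1048  0.1722] [179.8  -7.3 104.2] F [-2.3  1.6 11.8] M [0.68 0.79 0.09] w 0.0229 g 65.9
th-11.0 z23.9 12.47 [ 0.5278 -0.1134  0.172 ] [179.8 -10.9 104.2] F [-2.5  2.6 13.4] M [0.83 0.78 0.04] w 0.0233 g 66.0
up1 13.02 [ 0.5231 -0.0984  0.1726] [179.9  -5.  104.2] F [ 0.2  0.  -3.6] M [-0.19  0.01 -0.04] w 0.0233 g 63.6
up2 13.42 [ 0.5198 -0.0864  0.1738] [ 1.800e+02 -1.000e-01  1.042e+02] F [-0.1 -1.  -4.6] M [-0.02 -0.02 -0.02] w 0.0233 g 63.6
lift False 14.05 [ 0.5198 -0.0864  0.1981] [180.    0.  104.2] F [-0.3  0.4 -3.3] M [-0.06  0.    0.  ] w 0.0234 g 63.6
 14.35 [ 0.5196 -0.0863  0.1977] [-180.    -0.   104.2] F [-0.2 -0.3 -3.1] M [ 0.    0.04 -0.  ] w 0.023 g 63.6
```

View pics/r2.png

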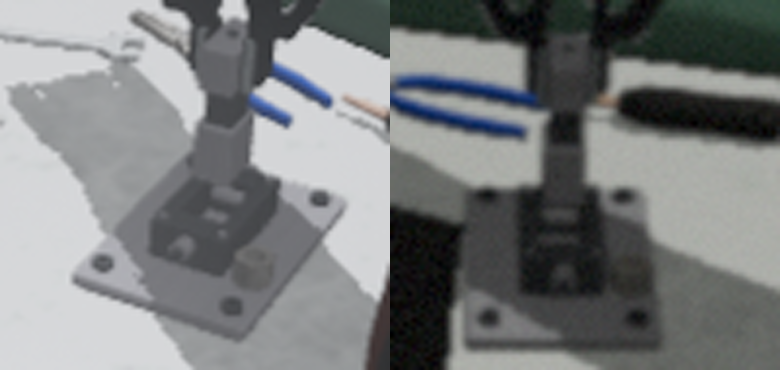

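The block hangs free and upright above the pocket, and the nut hasn't moved. One last wrist check for slip in the grip.

Run:
```python
from h import *
im=robot.grab_frame("wrist"); cv2.imwrite("pics/w3.png",cv2.resize(im[150:],(800,365)))
```

```text
(no output)
```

View pics/w3.png

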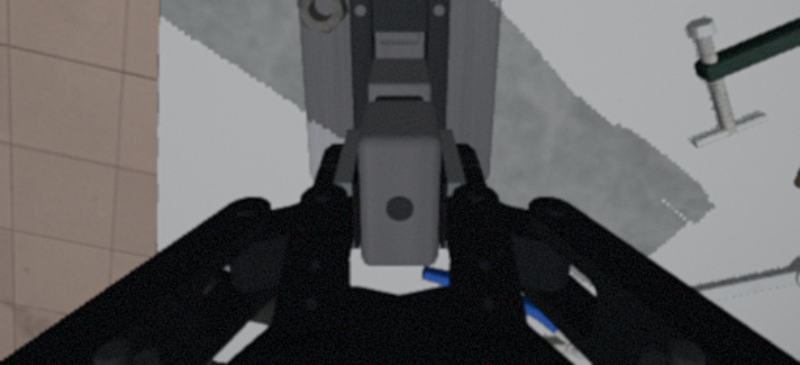

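The head is where it was in the pads at the first grip (hole at (399,208)), so it hasn't slipped. I'm handing in.

Run:
```python
from h import *
print(robot.job_done()); st()
```

```text
the job is handed in; nothing more can be done
None
the job is handed in; nothing more can be done
```

The block was rocked free (left, right, left, right), and the job was handed in with it held upright and still about 50 mm above the pocket floor (22 mm above the rim); no pass/fail verdict was returned.

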